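# Clamp the pale chair leg with its cam

### The job

Two chair legs lie loose in two clamping fixtures on the upholsterer's bench. Turn the orange knob of the fixture that holds the pale leg clockwise until its off-centre cam presses that leg firmly against the sprung pad, and let go of it. Leave the dark leg lying loose, its cam unturned.

Things in the scene. Friction and masses are not known exactly. Their poses are not given: they have to be found in the camera images.
- pale_cam_grip (a point): Grip point of the orange bar knob of the pale leg's cam, on its upright turning axis, 70 mm above the bench. Bar 52 mm long, 16 wide, from 42 to 86 mm above the bench; the rest of the fixture is under 49 mm. x: level, along the bar to its white-marked end, towards the lobe; z up. Under the bar is the cam: an aluminium disc, radius 24 mm, its centre 14 mm off the axis along x.
- pale_cam (a joint): Turn of that cam, rad, growing clockwise from above to a stop at 1.65. At 0 (starts 0 to 0.25) the lobe points along the leg to its foot, at 1.57 straight at the leg. It begins to press at about 0.5, is firm from 1.0, hardest at 1.57 (12 N, pad sprung in 7 mm). Its friction (0.15 N m) keeps it where it is left. Turning takes up to 0.6 N m: grip with 60 N or more.
- pale_leg_mid (a point): Centre of the square block (130 x 36 x 36 mm) of the pale straw-coloured leg, 30 mm above the bench. x runs along the leg to its tapered round foot with brass tip (110 mm more), z up. The loose 0.2 kg leg lies on a fixed green base, 270 x 156 x 12 mm, between cam (its +y side) and sprung pad (-y side, 0 to 3 mm away), an end stop at its -x end.
- dark_leg_mid (a point): The same point of the dark brown leg, in an identical fixture with an identical orange knob: not to be clamped or shifted. Either fixture may be the left one.
- dark_cam (a joint): turn of the dark leg's cam, rad, as for pale_cam; it starts between 0 and 0.25 and is to be left so.
Not all that is in view belongs to the job. Leave any pink or purple look-alike of the part that bears pale_leg_mid alone.

How it is judged:
At the end, for the whole second after the job is handed in: The pale leg lies flat (within 7 degrees) and at rest, pressed with more than 4 N between its cam and its sprung pad; the dark leg lies within 15 mm of where it was and its cam is turned no further than 0.45 rad (contact force between each of pale_cam, pale_pad and pale_leg above 4 N and angle between pale_leg_mid's own z axis and vertical below 0.12 rad and linear speed of pale_leg below 0.02 m/s and value of joint dark_cam below 0.45 rad and distance of dark_leg_mid from where it was at the start of the episode below 0.015 m); the robot touches nothing.
It fails at once if the dark leg's cam is turned beyond 0.45 rad (value of joint dark_cam above 0.45 rad).
It fails at once if the dark leg is shifted by more than 15 mm (distance of dark_leg_mid from where it was at the start of the episode above 0.015 m).
It also fails if it takes over 32 s, if anything falls off the work surface, if the arm or the gripper's body presses on something with over 40 N, if the wrist force passes 120 N, or if a joint passes its speed limit or range.

### The arm

A 6-joint arm with a two-finger parallel gripper is mounted at the origin on the work surface. World frame = base frame: x ahead of the robot, y to its left, z up, the work surface at z = 0. Lengths are in m, angles in rad, forces in N, time in s.
With the tool pointing down it reaches from about 0.4 to 0.825 m from the base axis. Payload 7 kg.
Tool frame: the origin (TCP) lies between the finger pads; the fingertips stand 25 mm ahead of it and the grasp point (between the pads) lies 6 mm ahead of it (arm.tip_extent is the z of the fingertips in the tool frame, in m); z points along the fingers, x is the direction in which the jaws open and shut, and the axes are right-handed (so a half turn about z gives the same grasp; the last joint's range is limited). The gripper opens to 88 mm and grips with 3 to 60 N. Pads are 19 mm wide; open, the fingers measure 130 mm over their backs; the gripper's body (78 mm by 193 mm) begins 47 mm behind the grasp point.
Start: joints at [1.391, 0.359, 0.012, 0, -1.224, -0.288], TCP at [0.304, 0.602, 0.252] pointing down, gripper open.
Joint ranges: [-3.07, 3.07], [-1.43, 2.12], [-1.02, 1.25], [-3.03, 1.67], [-3.05, -0], [-3.03, 3.03]. Speed limits (rad/s): [2.39, 2.39, 3.01, 3.14, 3.14, 3.14].

### API

Orientations are given as [roll, pitch, yaw] about the fixed x, y, z axes, in that order (R = Rz(yaw) Ry(pitch) Rx(roll)).
In Python, from station import monitor, grab_frame, job_done, arm gives the robot as it stands.
- The arm moves only by the shell command python3 -m jog 'ROWS' [FORCE]. ROWS is JSON, a list that holds one entry, the list of rows, each a list of 7 numbers: the shift along the world's x, y, z in m, then the turn, a rotation vector about the world's x, y, z in rad, then the opening, from 0 (shut) to 1 (fully open). In form: [[[dx, dy, dz, ax, ay, az, claw], ...]]. A call has 1 to 20 rows; each row shifts and turns the commanded pose from where the row before left it; what a row does not reach is not made up. A row lasts 1/8 s, in which the tool goes at most 62.5 mm and 10.7 degrees, less where a joint would pass 70% of its speed; a pose out of reach is approached as far as the arm can. A call is refused whole if a number of a shift passes 0.0625 or a number of a turn 0.188, either way. A call with a gripper value outside its range is refused whole. The fingers move at their own pace and stop on an object; FORCE is the grip in N (left out, the last holds). Time passes only in rows, so rows that do not move let the fingers close. It gives the time, the measured TCP pose, the force and the opening at its end, in the units of the state.
- monitor.get_state(): the state, without advancing time (a new reading comes with each control period).
- grab_frame(name): name is "scene" or "top" or "wrist"; returns a dict with "pixels" (480x640x3 uint8, red, green, blue), "K" (3x3 intrinsics, pixels), "k1" (the pictures are not rectified: a ray, as slopes to the right and down, at radius r is drawn at 1 + k1 r^2 times it, then the intrinsics apply), "view" (4x4, takes a point from world to camera coordinates); the wrist camera has in their place "hand_eye" (4x4, takes a point from camera to tool coordinates, whose origin is the TCP and whose axes are the tool frame's). Camera axes: x right, y down, z forward; pixel columns grow to the right and rows downward; lengths in m; the calibration is good to about 2 mm. A picture is of the moment at which its call begins: read the wrist's pose just before it. There is no depth.
- job_done(): hands the job in, once; it reports no verdict.
The state is a dict: "t": time; "q": joint angles; "qd": joint speeds; "joint_efforts": joint torques, N m; "eef_pos": TCP position; "ee_rot": TCP orientation; "force": force on the tool from outside, world axes, zero at the start; "moment": the same for the moment, N m; "width": finger opening in m.
Only numpy, scipy, OpenCV 4.12 (cv2) and the standard library are available. Lean on these libraries where they do the work, as an engineer would, in place of code of your own. Each camera call takes 0.05 s, during which the arm holds its last target.

## Working session

There is one attempt and no reset: what is moved stays moved. The work goes in short steps, Python scripts to look and compute and a shell command to move; the robot and the scene stay as the last step left them, time stands still between calls to the robot, and variables do not carry over. Pictures are saved under pics/ and viewed, and the job is handed in when it is done.

```bash
mkdir -p pics; ls; python3 - <<'E'
from station import monitor, grab_frame, arm
import cv2
s=monitor.get_state();print(s)
for n in ("scene","top","wrist"):
    f=grab_frame(n);cv2.imwrite(f"pics/{n}0.png",f["pixels"][:,:,::-1]);print(n,f["K"],f["k1"],f.get("view",f.get("hand_eye")))
E
```

```text
pics
{'t': 0.0, 'q': array([ 1.39108602e+00,  3.59394887e-01,  1.10477720e-02, -3.67248093e-04,
       -1.22409544e+00, -2.88085770e-01]), 'qd': array([-0.00032495,  0.0004806 ,  0.00012518,  0.00048128, -0.00036821,
       -0.00020674]), 'joint_efforts': array([ 1.89504637e-03, -5.82719493e+01,  2.93047714e+01,  6.99716493e+00,
        7.00741162e-03, -1.53486058e-04]), 'eef_pos': array([0.30419199, 0.60206078, 0.25060957]), 'ee_rot': array([-3.14145589e+00, -1.67648542e-03, -2.03871759e+00]), 'force': array([-0.10284718,  0.2588631 , -0.98351551]), 'moment': array([0.01241349, 0.02264964, 0.01335781]), 'width': 0.08735070537828503}
scene [[519.27845097   0.         310.98815933]
 [  0.         519.27845097 244.30557581]
 [  0.           0.           1.        ]] -0.026431572513859077 [[ 0.67026589  0.74210909  0.00421227 -0.21475524]
 [ 0.63966452 -0.57484254 -0.51027968 -0.27612984]
 [-0.37626179  0.3447175  -0.8599982   1.37297094]
 [ 0.          0.          0.          1.        ]]
top [[598.14319286   0.         310.63123221]
 [  0.         598.14319286 235.80261242]
 [  0.           0.           1.        ]] -0.2055663044918365 [[ 0.00380766 -0.99988269  0.0148361  -0.10416755]
 [-0.99934952 -0.00433684 -0.03580112  0.38320514]
 [ 0.03586126 -0.01469013 -0.9992488   1.38522595]
 [ 0.          0.          0.          1.        ]]
wrist [[427.48461387   0.         317.89314349]
 [  0.         427.48461387 247.4825282 ]
 [  0.           0.           1.        ]] -0.0935478428675548 [[ 9.99999617e-01 -8.65855037e-04 -1.30982235e-04 -2.82535449e-04]
 [ 8.71216790e-04  9.68555312e-01  2.48796802e-01 -6.71460820e-02]
 [-8.85584245e-05 -2.48796821e-01  9.68555695e-01 -1.31999039e-01]
 [ 0.00000000e+00  0.00000000e+00  0.00000000e+00  1.00000000e+00]]
```

View pics/scene0.png

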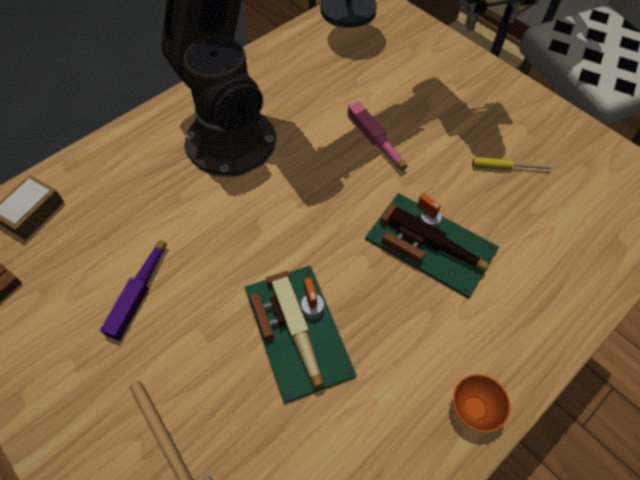

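View pics/top0.png

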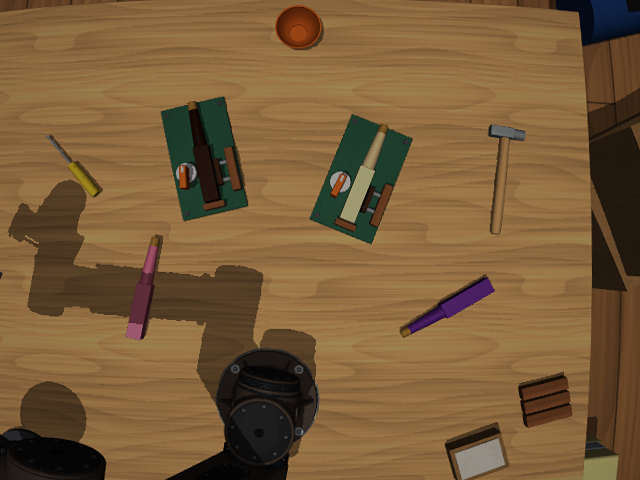

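View pics/wrist0.png

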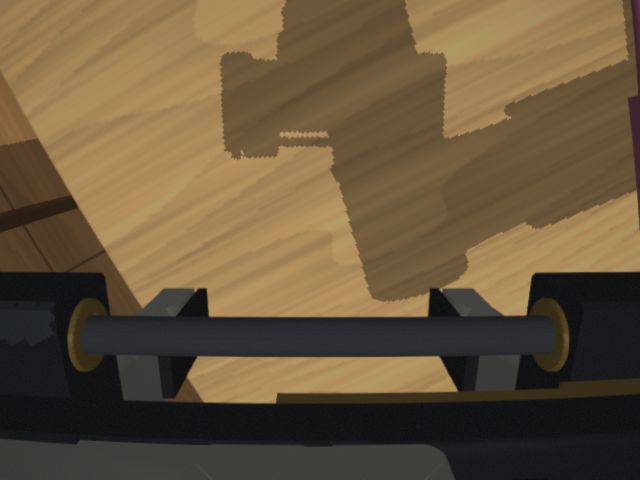

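Candidates in the top view are the straw leg with brass tip (365,175), the dark brown leg (203,150), the pink look-alike (145,290) and the purple look-alike (447,305). The straw one in the green fixture fits, and its knob is at about (339,185). I'll confirm in an enlarged crop.

```bash
python3 - <<'E'
import cv2
a=cv2.imread("pics/top0.png")[105:250,300:420];cv2.imwrite("pics/topc.png",cv2.resize(a,None,fx=4,fy=4,interpolation=cv2.INTER_CUBIC))
a=cv2.imread("pics/scene0.png")[255:405,235:365];cv2.imwrite("pics/scenec.png",cv2.resize(a,None,fx=4,fy=4,interpolation=cv2.INTER_CUBIC))
E
```

```text
(no output)
```

View pics/topc.png

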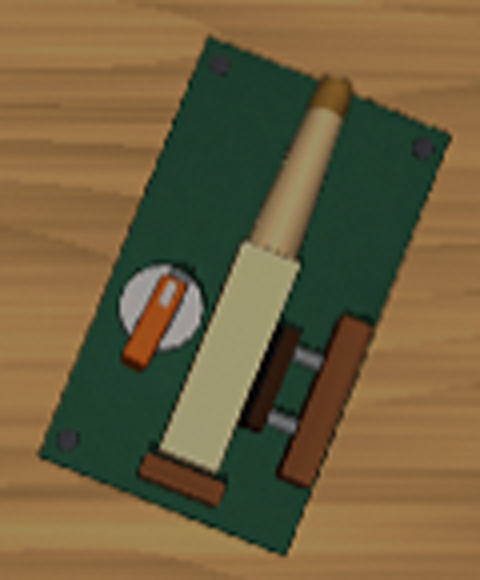

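View pics/scenec.png

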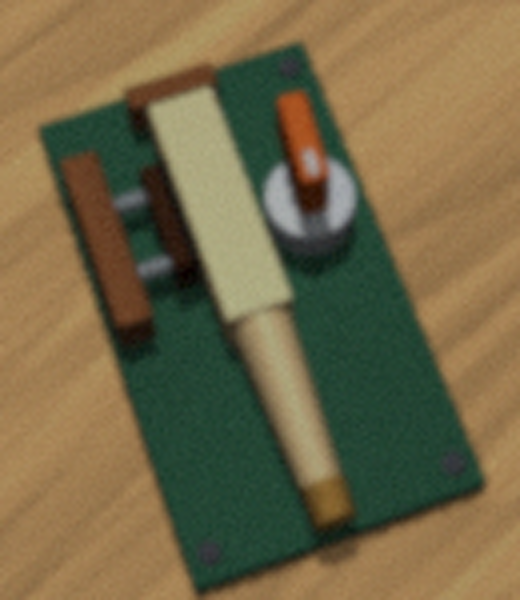

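The crop confirms it: straw leg with brass tip, and the knob's white end points to the foot at upper right. Its bar's top face runs from crop pixel (137,355) to (175,279). Next I locate the axis.

```bash
cat > h.py <<'E'
import numpy as np,cv2
from station import grab_frame
def ray(f,u,v,V=None):
    K=f["K"];d=np.array([f["k1"],0,0,0,0.])
    p=cv2.undistortPoints(np.array([[[u,v]]],float),K,d)[0,0]
    V=f["view"] if V is None else V
    R=V[:3,:3];return -R.T@V[:3,3],R.T@np.array([p[0],p[1],1])
def onz(f,u,v,z,V=None):
    c,d=ray(f,u,v,V);return c+d*(z-c[2])/d[2]
E
python3 - <<'E'
from h import *
t=grab_frame("top");s=grab_frame("scene")
T=lambda u,v,z:onz(t,300+(u+.5)/4-.5,105+(v+.5)/4-.5,z)
S=lambda u,v,z:onz(s,235+(u+.5)/4-.5,255+(v+.5)/4-.5,z)
def rep(n,a,b):
    d=b-a;print(n,a.round(4),b.round(4),"mid",((a+b)/2).round(4),"len",np.hypot(*d[:2]).round(4),"yaw",np.arctan2(d[1],d[0]).round(3))
rep("bar top",T(137,355,.086),T(175,279,.086))
rep("bar scene",S(293,97,.086),S(313,172,.086))
rep("leg top",T(190,462,.048),T(274,254,.048))
rep("leg scene",S(180,92,.048),S(262,308,.048))
rep("foot top",T(190,462,.048),T(333,85,.040))
rep("disc",T(161,308,.04),T(161,308,.04))
E
```

```text
bar top [ 0.4748 -0.1524  0.086 ] [ 0.5172 -0.1734  0.086 ] mid [ 0.496  -0.1629  0.086 ] len 0.0474 yaw -0.46
bar scene [ 0.4765 -0.1501  0.086 ] [ 0.5147 -0.1709  0.086 ] mid [ 0.4956 -0.1605  0.086 ] len 0.0435 yaw -0.498
leg top [ 0.4181 -0.1846  0.048 ] [ 0.5374 -0.2328  0.048 ] mid [ 0.4778 -0.2087  0.048 ] len 0.1287 yaw -0.383
leg scene [ 0.4195 -0.1803  0.048 ] [ 0.5405 -0.2287  0.048 ] mid [ 0.48   -0.2045  0.048 ] len 0.1304 yaw -0.381
foot top [ 0.4181 -0.1846  0.048 ] [ 0.6381 -0.2686  0.04  ] mid [ 0.5281 -0.2266  0.044 ] len 0.2355 yaw -0.365
disc [ 0.5068 -0.1686  0.04  ] [ 0.5068 -0.1686  0.04  ] mid [ 0.5068 -0.1686  0.04  ] len 0.0 yaw 0.0
```

Axis is at about (0.496, -0.162), the bar yaw about -0.47 and the leg yaw about -0.375, so the cam starts near 0.1. The tool yaw already suits the bar. I'll carry it over at the same height.

```bash
python3 -m jog '[[[0.0137,-0.0545,0,0,0,0,1],[0.0137,-0.0545,0,0,0,0,1],[0.0137,-0.0545,0,0,0,0,1],[0.0137,-0.0545,0,0,0,0,1],[0.0137,-0.0545,0,0,0,0,1],[0.0137,-0.0545,0,0,0,0,1],[0.0137,-0.0545,0,0,0,0,1],[0.0137,-0.0545,0,0,0,0,1],[0.0137,-0.0545,0,0,0,0,1],[0.0137,-0.0545,0,0,0,0,1],[0.0137,-0.0545,0,0,0,0,1],[0.0137,-0.0545,0,0,0,0,1],[0.0137,-0.0545,0,0,0,0,1],[0.0137,-0.0545,0,0,0,0,1],[0,0,0,0,0,0,1],[0,0,0,0,0,0,1],[0,0,0,0,0,0,1]]]' 60
python3 - <<'E'
from h import *
from station import monitor
s=monitor.get_state();print(s["q"],s["eef_pos"],s["ee_rot"],s["force"])
f=grab_frame("wrist");cv2.imwrite("pics/w1.png",f["pixels"][:,:,::-1])
E
```

```text
t: 2.38
eef_pos: [0.4961, -0.1596, 0.2517]
ee_rot: [-3.141, 0.0, -2.037]
force: [0.3, 0.0, 0.4]
width: 0.0874
[ 6.54879384e-02  1.04346053e-01 -3.23492746e-01 -1.44547106e-04
 -1.14267137e+00  1.03885449e+00] [ 0.49607335 -0.15963215  0.25171149] [-3.14141274e+00  2.58487690e-04 -2.03731020e+00] [3.35340116e-01 3.92223035e-05 4.28192674e-01]
```

View pics/w1.png

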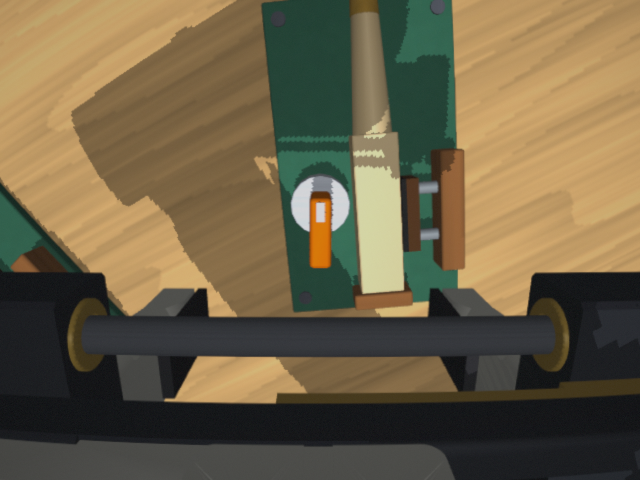

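The wrist view shows the bar nearly vertical, with its top face from (320,198) to (320,267). I'll compute its pose.

```bash
python3 - <<'E'
from h import *
from station import monitor
from scipy.spatial.transform import Rotation as Ro
s=monitor.get_state()
f=grab_frame("wrist");p=f["pixels"]
a=cv2.resize(p[150:310,240:420],None,fx=4,fy=4,interpolation=cv2.INTER_CUBIC);cv2.imwrite("pics/w1c.png",a[:,:,::-1][:600])
T=np.eye(4);T[:3,:3]=Ro.from_euler("xyz",s["ee_rot"]).as_matrix();T[:3,3]=s["eef_pos"]
V=np.linalg.inv(T@f["hand_eye"])
for n,A,B,z in(("bar",(320,267),(320,199),.086),("leg",(383,293),(375,133),.048)):
    a=onz(f,*A,z,V);b=onz(f,*B,z,V);d=b-a;print(n,a,b,(a+b)/2,np.hypot(*d[:2]),np.arctan2(d[1],d[0]))
E
```

```text
bar [ 0.47425069 -0.14974497  0.086     ] [ 0.51864902 -0.17206195  0.086     ] [ 0.49644985 -0.16090346  0.086     ] 0.04969163915323863 -0.4657682965222772
leg [ 0.41972104 -0.18152293  0.048     ] [ 0.54040909 -0.23029514  0.048     ] [ 0.48006507 -0.20590904  0.048     ] 0.1301704062112325 -0.38405126246211674
```

View pics/w1c.png

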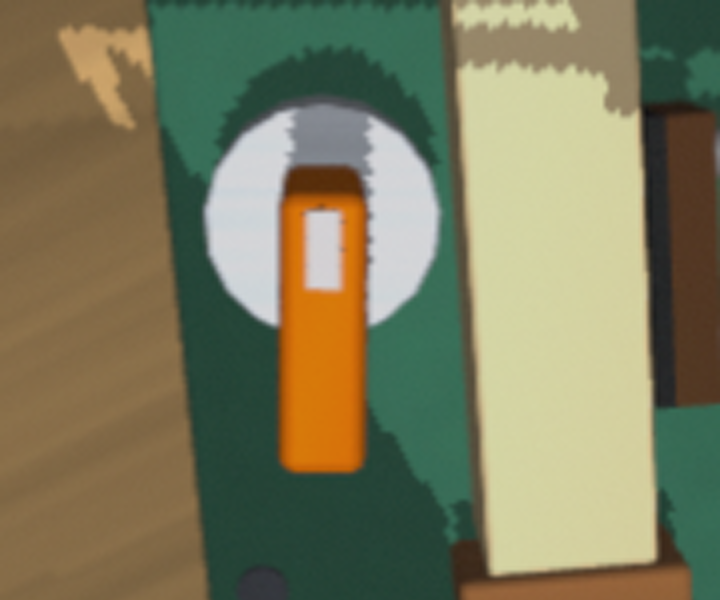

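The tool is already aligned with the bar (yaw -0.466) and within 1.5 mm of the axis, and the cam is at about 0.08. I'll descend 174 mm and close with 60 N.

```bash
python3 -m jog '[[[0.0002,-0.0014,-0.04,0,0,0,1],[0,0,-0.045,0,0,0,1],[0,0,-0.04,0,0,0,1],[0,0,-0.03,0,0,0,1],[0,0,-0.015,0,0,0,1],[0,0,-0.005,0,0,0,1],[0,0,0,0,0,0,1],[0,0,0,0,0,0,1]]]' 60
python3 -m jog '[[[0,0,0,0,0,0,0],[0,0,0,0,0,0,0],[0,0,0,0,0,0,0],[0,0,0,0,0,0,0],[0,0,0,0,0,0,0],[0,0,0,0,0,0,0],[0,0,0,0,0,0,0],[0,0,0,0,0,0,0]]]' 60
```

```text
t: 3.48
eef_pos: [0.4971, -0.1619, 0.0777]
ee_rot: [-3.14, 0.001, -2.038]
force: [0.4, 0.7, -0.6]
width: 0.0875
t: 4.47
eef_pos: [0.4965, -0.1617, 0.0766]
ee_rot: [-3.141, 0.001, -2.039]
force: [0.4, 3.1, 1.7]
width: 0.0156
```

Gripped: width is 15.6 mm and side forces are small. I'll turn clockwise half-way and check.

```bash
python3 -m jog '[[[0,0,0,0,0,-0.1,0],[0,0,0,0,0,-0.1,0],[0,0,0,0,0,-0.1,0],[0,0,0,0,0,-0.1,0],[0,0,0,0,0,-0.1,0],[0,0,0,0,0,-0.1,0],[0,0,0,0,0,-0.1,0],[0,0,0,0,0,0,0],[0,0,0,0,0,0,0]]]' 60
python3 -c "
from station import monitor;s=monitor.get_state();print(s['q'],s['force'],s['moment'])"
```

```text
t: 5.6
eef_pos: [0.4959, -0.1622, 0.0765]
ee_rot: [3.141, -0.001, -2.737]
force: [-1.8, -2.5, 1.5]
width: 0.0158
[ 6.04713143e-02  2.95993127e-01 -5.42360624e-01  1.83961852e-04
 -7.33324530e-01  3.44149667e-01] [-1.84999637 -2.46700951  1.54248336] [-0.77364095  0.83557758 -0.09657439]
```

```bash
python3 -m jog '[[[0,0,0,0,0,-0.1,0],[0,0,0,0,0,-0.1,0],[0,0,0,0,0,-0.1,0],[0,0,0,0,0,-0.1,0],[0,0,0,0,0,-0.1,0],[0,0,0,0,0,-0.1,0],[0,0,0,0,0,-0.1,0],[0,0,0,0,0,0,0],[0,0,0,0,0,0,0],[0,0,0,0,0,0,0]]]' 60
python3 - <<'E'
from h import *
from station import monitor
s=monitor.get_state();print(s['force'],s['moment'])
f=grab_frame("top");cv2.imwrite("pics/t2.png",f["pixels"][:,:,::-1])
f=grab_frame("wrist");cv2.imwrite("pics/w2.png",f["pixels"][:,:,::-1])
E
```

```text
t: 6.85
eef_pos: [0.4951, -0.1621, 0.0765]
ee_rot: [-3.141, -0.002, 2.846]
force: [-5.6, -2.2, 5.1]
width: 0.0154
[-5.57592516 -2.23067262  5.13436256] [-0.42679214  1.73938876 -0.08846569]
```

View pics/w2.png

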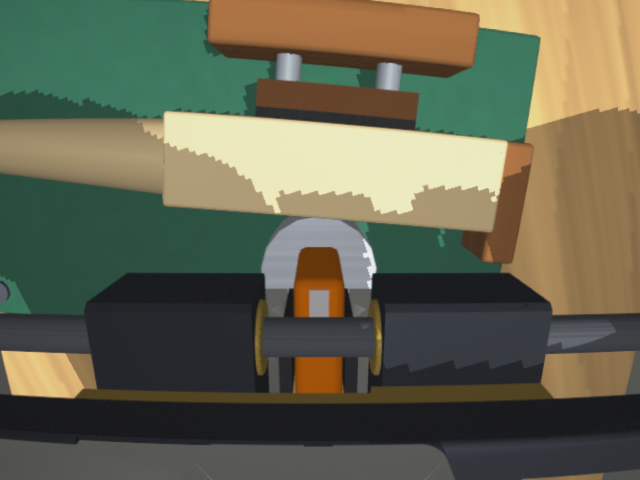

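The bar followed without slip: 1.40 rad turned puts the cam at about 1.48. The lobe is against the leg and the leg against the pad. I'll open partly, pause and lift straight up.

```bash
python3 -m jog '[[[0,0,0,0,0,0,0.5],[0,0,0,0,0,0,0.5],[0,0,0,0,0,0,0.5],[0,0,0,0,0,0,0.5],[0,0,0.01,0,0,0,0.5],[0,0,0.03,0,0,0,0.5],[0,0,0.05,0,0,0,0.5],[0,0,0.05,0,0,0,0.5],[0,0,0.03,0,0,0,0.5],[0,0,0,0,0,0,0.5],[0,0,0,0,0,0,0.5]]]'
python3 - <<'E'
from h import *
from station import monitor
from scipy.spatial.transform import Rotation as Ro
s=monitor.get_state();print(s['force'],s['moment'])
f=grab_frame("wrist");cv2.imwrite("pics/w3.png",f["pixels"][:,:,::-1])
f=grab_frame("scene");a=np.hstack([cv2.resize(f["pixels"][180:420,230:510],None,fx=2.5,fy=2.5)]);cv2.imwrite("pics/s3.png",a[:,:,::-1])
E
```

```text
t: 8.32
eef_pos: [0.496, -0.1618, 0.2465]
ee_rot: [3.141, -0.0, 2.844]
force: [-0.1, 0.2, 0.3]
width: 0.0439
[-0.13996125  0.2256574   0.27542063] [ 0.10896262 -0.04902117 -0.03648555]
```

View pics/w3.png

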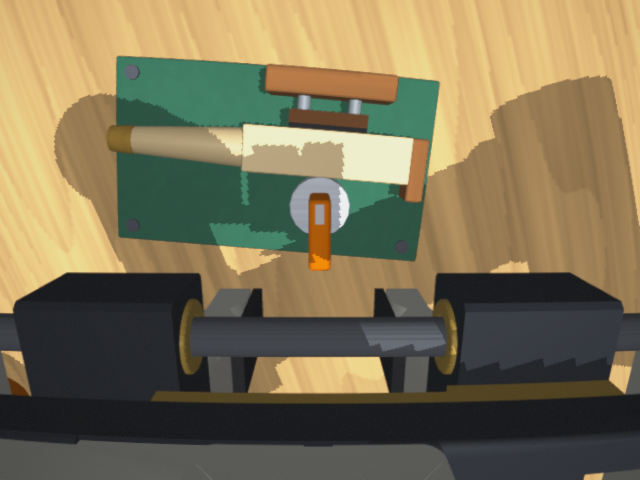

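View pics/s3.png

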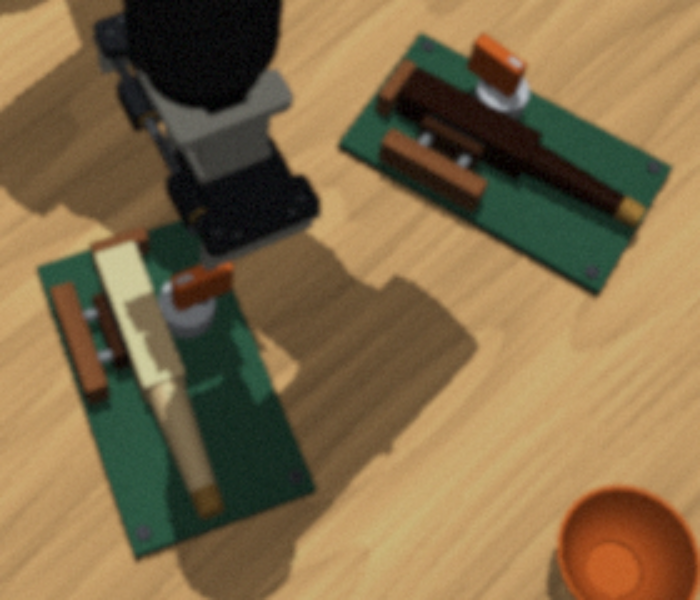

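The knob stayed put: the bar at (320,194)–(320,269) is almost square to the leg. The disc touches the leg at about (320,178), and the leg is against the pad, which has been pushed toward its rail. The dark leg and its knob look as before. I'm handing in.

```bash
python3 -c "
from station import job_done;print(job_done())"
```

```text
the job is handed in; nothing more can be done
None
```

I turned the pale leg's orange knob about 1.40 rad clockwise with a 60 N grip, then let go, lifted clear and handed the job in. This took about 8.5 s of the 32 s allowed.

- **Pale cam:** it should now be at about 1.48 rad (an estimated start of 0.08 plus the turn), past the 1.0 where it becomes firm. In the last wrist picture the bar had not sprung back, the cam disc was against the leg, and the leg lay flat against the pushed-in pad.
- **Robot:** it was clear of everything, with tool force under 0.4 N.
- **Dark leg:** the dark leg and its cam looked unchanged by eye in the last scene picture, and the gripper never went down near them.

No check failed or disagreed. I could not measure the clamping force directly; I inferred it from the cam angle and the pictures.

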